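# Hold a spring clip open over a stock card

### The job

Take the taller of the two stiff cards out of the wooden file rack, stand it fully home and upright in the slot of the empty card stand, and let go of it. Then take the spring clip from its post by its handles, squeeze it wide open and bring it upright over the middle of the card's top edge, so that its jaws hang down past the edge on both sides without touching the card, ready for a colleague to tuck a slip in. Finish while still holding the clip gaping there, and leave everything else in its place.

Things in the scene. Friction and masses are not known exactly. Their poses are not given: they have to be found in the camera images.
- card: THE CARD: plain white stiff board card, a flat slab 8 mm thick (its x), 60 mm wide (its y), 120 mm tall (its z), about 45 g. Origin at the centre of its lower edge. It starts upright in one of the two slots of the wooden file rack; it is the taller of the two cards there, its top edge 88 mm above the rack's top, 128 mm above the table.
- card_top (a point): Middle of the card's top edge (120 mm above its origin), axes as the card's.
- card_foot (a point): Middle of the card's lower edge (the card's origin).
- short_card: The other card in the file rack, same slab but only 85 mm tall; origin at the centre of its lower edge. Stays where it is.
- rack: File rack: fixed wooden block 140 mm (its x) by 100 mm (its y) by 40 mm high, origin at the centre of its underside. Two slots, 40 mm either side of its middle along x, each 10.5 by 62.5 mm (long side along y), 32 mm deep; one holds the card, the other the short card.
- stand: Empty card stand: fixed aluminium block 70 mm (its x) by 100 mm (its y) by 40 mm high, with one slot in the middle of its top. Origin at the centre of its underside.
- stand_hole0 (a point): Centre of the mouth of the stand's slot, at its top, 40 mm above the table. Slot 10.5 mm (stand's x) by 62.5 mm (stand's y), chamfered mouth, 32 mm deep: a card fully home has its lower edge 32 mm below this point and its top edge 128 mm above the table.
- post: Clip post: fixed wooden foot 80 by 80 by 10 mm carrying an upright blade 4 mm thick (its x), 36 mm wide (its y), 23 mm high above the foot. Origin at the centre of the foot's underside. The clip starts astride the blade, jaws down, standing on the foot.
- clip: Spring clip of dark steel, about 56 g, 84 mm long, 26 mm wide along its y, its two halves mirrored across its y-z plane. Origin midway between the tips of the shut jaws; z runs from jaws up to handles. This frame stays centred between the halves as they turn. It starts upright, jaws down. Spring: 3 N on each handle to start opening, 7 N at 0.3 rad; it shuts when let go.
- clip_jaw (a joint): Opening angle of each half of the clip about the pivot (both turn alike): 0 shut, 0.30 rad at the stop. The handle bars measure 40 mm over the outside when shut, 24 mm at 0.2 rad (lips 21 mm apart), 19 mm at 0.25 rad (lips 25 mm apart) and 15 mm at the stop (lips 28 mm apart).
- amber1: Bystander: amber bottle with white cap, 44 mm across, 85 mm tall; origin at the centre of its underside. Leave alone.
- amber2: Bystander: the other loose amber bottle, 44 mm across, 85 mm tall; origin at the centre of its underside. Leave alone.
- jar1: Bystander: white pill jar, 42 mm across, 55 mm tall; origin at the centre of its underside. Leave alone.
- jar2: Bystander: the other loose white pill jar, 42 mm across, 55 mm tall; origin at the centre of its underside. Leave alone.
- carton: Bystander: cardboard carton 50 by 90 by 35 mm; origin at the centre of its underside. Leave alone.
- mortar: Bystander: white ceramic bowl, 70 mm across, 50 mm tall; origin at the centre of its underside. Leave alone.
- clip_grip (a point): Midway between the clip's two handle ends at rest, 80 mm above the clip's origin. Each handle ends in a round bar of radius 4 mm, 26 mm long along the clip's y, at x = +-16 mm from here: 40 mm over the outside at rest. Pinch the bars together along x to open the jaws; the bars then rise about 3 mm relative to the pivot.
- clip_pivot (a point): Centre of the clip's pivot pin (radius 3.5 mm, 34 mm long along the clip's y), 40 mm above its origin, 40 mm below the handle bars. The jaws hang below: two plates 14 mm apart inside, with inward lips 6 mm high at the bottom, 5 mm apart at rest. The lips rise about 3 mm relative to the pivot as they open.
Things that resemble listed ones, but are neither listed nor needed, are in the scene too. Leave any red look-alike of the clip alone.

How it is judged (in metres and radians):
On the way, in this order (a step that is already met when the one before it is completed fails the run):
1. the card stands fully home in the stand's slot and has been let go (z of card_foot in the frame of stand_hole0 below -0.028 m and horizontal distance between card_foot and stand_hole0 below 0.006 m and angle between card's own z axis and vertical below 0.14 rad and contact force between the fingers and card below 0.1 N and linear speed of card below 0.02 m/s), for 0.2 s.
2. the fingers have lifted the clip off its post (height (world z) of clip above 0.06 m and contact force between the fingers and clip above 1 N), for 0.2 s.
At the end, for the whole second after the job is handed in: Card home in the stand (28+ mm deep, 6 mm off centre, tilt under 0.14). Clip held still by the fingers, open over 0.18 rad, within 0.25 rad of upright and of the card's line; card_top 6 to 36 mm up from the clip's origin, within 9 mm in its x, 15 in its y; clip presses card under 0.5 N (z of card_foot in the frame of stand_hole0 below -0.028 m and horizontal distance between card_foot and stand_hole0 below 0.006 m and angle between card's own z axis and vertical below 0.14 rad and value of joint clip_jaw above 0.18 rad and contact force between the fingers and clip above 1 N and contact force between clip and card below 0.5 N and contact force between the fingers and card below 0.1 N and z of card_top in the frame of clip between 0.006 and 0.036 m and x of card_top in the frame of clip between -0.009 and 0.009 m and y of card_top in the frame of clip between -0.015 and 0.015 m and angle between the y axis of clip and the y axis of card, either way round below 0.25 rad and angle between clip's own z axis and vertical below 0.25 rad and linear speed of clip below 0.02 m/s); the arm keeps its last pose, push and grip.
It fails at once if a bystander (the short card, a bottle, a jar, the carton or the bowl) is shifted more than 30 mm or knocked over (distance of any of short_card, amber1, amber2, jar1, jar2, carton, mortar from where it was at the start of the episode above 0.03 m or angle between any of short_card, amber1, amber2, jar1, jar2, carton, mortar's own z axis and vertical above 0.5 rad).
It also fails if it takes over 61 s, if anything falls off the work surface, if the arm or the gripper's body presses on something with over 40 N, if the wrist force passes 120 N, or if a joint passes its speed limit or range.

### The arm

A 6-joint arm with a two-finger parallel gripper is mounted at the origin on the work surface. World frame = base frame: x ahead of the robot, y to its left, z up, the work surface at z = 0. Lengths are in mm, angles in rad, forces in N, time in s.
With the tool pointing down it reaches from about 250 to 725 mm from the base axis. Payload 4 kg.
Tool frame: the origin (TCP) lies midway between the tips of the shut fingers; the grasp point (between the pads) lies 19 mm behind it; z points along the fingers, y is the direction in which the jaws open and shut (so a half turn about z gives the same grasp; the last joint's range is limited). The gripper opens to 85 mm and grips with 20 to 120 N. Pads are 22 mm wide; open, the fingers measure 114 mm over their backs; the gripper's body (76 mm by 85 mm) begins 54 mm behind the grasp point. The pads swing forward as they close: fully open they stand 13 mm farther back than shut.
Start: joints at [0, 0.241, 0.005, 1.335, 0, 1.571], TCP at [499.999, -0, 231.306] pointing down, gripper open.
Joint ranges: [-2.72, 2.72], [-1.05, 1.87], [-1.09, 1.28], [-1.99, 2.15], [-1.42, 1.44], [-3.14, 3.14]. Speed limits (rad/s): [2.79, 2.79, 3.14, 3.14, 3.14, 3.14].

### API

Orientations are given as [roll, pitch, yaw] about the fixed x, y, z axes, in that order (R = Rz(yaw) Ry(pitch) Rx(roll)).
In Python, from rig import r gives the robot as it stands.
- The arm moves only by the tool play_rows, never from a script. Its argument "increments" is a list of rows, each a list of 5 numbers: the shift along the tool's x, y, z in m, then the turn about the tool's z in rad, then the closure, from 0 (fully open) to 1 (shut). In form: [[tx, ty, tz, twist, fingers], ...]. A call has 1 to 10 rows; each row shifts and turns the pose as measured when the row begins, along the tool's axes as they then stand; what a row does not reach is not made up. A row lasts 1/8 s, in which the tool goes at most 62.5 mm and 10.7 degrees, less where a joint would pass 70% of its speed; a pose out of reach is approached as far as the arm can. A call is refused whole if a number of a shift passes 0.0625 or a number of a turn 0.188, either way. A call with a gripper value outside its range is refused whole. The fingers move at their own pace and stop on an object; the grip force is fixed at half the most. Time passes only in rows, so rows that do not move let the fingers close. It gives the time, the measured TCP pose, the force and the opening at its end, in the units of the state.
- r.get_state(): the state, without advancing time (a new reading comes with each control period).
- r.capture(name): name is "scene" or "side" or "wrist"; returns a dict with "pixels" (480x640x3 uint8, red, green, blue), "fovy" (degrees; the focal length in pixels is half the picture's height over the tangent of half this angle, whatever the lens; pixels are square), "cx", "cy" (the principal point, pixels), "R" (3x3) and "t" (3): a world point X has camera coordinates R X + t; the wrist camera has in their place "hand_eye" (4x4, takes a point from camera to tool coordinates, whose origin is the TCP and whose axes are the flange's). Camera axes: x right, y down, z forward; pixel columns grow to the right and rows downward; lengths in mm; the calibration is good to about 2 mm. The wrist camera is an equidistant fisheye: a pixel r from the principal point sees the ray r / f radians off the axis. A picture is of the moment at which its call begins: read the wrist's pose just before it. There is no depth.
- r.hand_in(): hands the job in, once; it reports no verdict.
Trained networks look in the newest picture that a camera, given by its name, has taken for a name from the list of things; names that differ only in an ending like _2 or _b are one class to them, and where a whole thing is asked for, a point or a joint stands for the part that bears it (a point fixed in the world has none). Each returns a list of dicts, best first, with "confidence" (0 to 1); they miss things now and then, are a little off and sometimes report something else, mostly with a low value. They report only what shows in the picture. A call takes as long as a camera call. They do not tell look-alikes from the thing itself.
- r.silhouettes(camera, label): "pixels" (480x640 bool, what is visible of it) and "extent" ([centre column, centre row, width, height] in pixels, round what is visible of it).
The state is a dict: "time": time; "joints": joint angles; "qvel": joint speeds; "joint_torque": joint torques, N m; "position": TCP position; "ee_rot": TCP orientation; "wrist_force": force on the tool from outside, world axes, zero at the start; "torque": the same for the moment, N m; "opening": opening from 0.0 (shut) to 1.0 (fully open).
Only numpy, scipy, OpenCV 4.12 (cv2) and the standard library are available. Lean on these libraries where they do the work, as an engineer would, in place of code of your own. Each camera call takes 0.05 s, during which the arm holds its last target. There are 200 camera calls.

## Working session

There is one attempt and no reset: what is moved stays moved. The work goes in short steps, Python scripts to look and compute and a tool call to move; the robot and the scene stay as the last step left them, time stands still between calls to the robot, and variables do not carry over. Pictures are saved under pics/ and viewed, about 8 in all and at most 12, crops included, and the job is handed in when it is done.

Besides the shell and the picture viewer there is one more tool, called after "Call:" as name(argument=value, ...) on one line, values as JSON. play_rows: Moves the arm, as the interface text tells. Its arguments: {"type":"object","properties":{"increments":{"type":"array"}},"required":["increments"]}

```bash
mkdir -p pics; cat > h.py <<'E'
import numpy as np, cv2
from rig import r
def f_of(c): return 240/np.tan(np.radians(c["fovy"])/2)
def save(c,n,crop=None):
    p=c["pixels"][:,:,::-1]
    if crop: 
        x0,y0,x1,y1,s=crop; p=cv2.resize(p[y0:y1,x0:x1],None,fx=s,fy=s,interpolation=cv2.INTER_CUBIC)
    cv2.imwrite("pics/"+n+".png",p)
def ray(c,u,v):
    R=np.array(c["R"]);t=np.array(c["t"]);f=f_of(c)
    d=R.T@np.array([(u-c["cx"])/f,(v-c["cy"])/f,1]); return -R.T@t,d
def atz(c,u,v,z):
    o,d=ray(c,u,v); return o+d*(z-o[2])/d[2]
def proj(c,X):
    p=np.array(c["R"])@np.array(X,float)+np.array(c["t"]); f=f_of(c); return np.array([c["cx"]+f*p[0]/p[2],c["cy"]+f*p[1]/p[2]])
E
python3 - <<'E'
from h import *
print(r.get_state())
for n in ("scene","side"):
    c=r.capture(n); save(c,n+"0")
    R=np.array(c["R"]);print(n,c["fovy"],c["cx"],c["cy"],-R.T@np.array(c["t"]),R[2])
    for l in ("card","short_card","rack","stand","post","clip"):
        print(l,[(round(d["confidence"],2),[int(x) for x in d["extent"]]) for d in r.silhouettes(n,l)])
E
```

```text
{'time': 0.0, 'joints': array([ 3.13001980e-06,  2.41448108e-01,  3.71288052e-03,  1.33520230e+00,
       -3.72932251e-05,  1.57078209e+00]), 'qvel': array([ 0.00135889, -0.00025884, -0.00105274, -0.00199052, -0.00085616,
       -0.00114165]), 'joint_torque': array([ 5.50268451e-04, -3.72315860e+01,  2.52406776e+01,  1.67737965e-02,
        2.29149265e-05,  1.14679995e-05]), 'position': array([ 4.99360704e+02, -9.75548494e-03,  2.30391091e+02]), 'ee_rot': array([-3.13945145e+00,  3.72626457e-05,  1.57081378e+00]), 'wrist_force': array([ 0.27771115,  0.36359168, -0.26358366]), 'torque': array([-0.00651007, -0.00787065, -0.03829958]), 'opening': 0.9975110326213686}
scene 51.41957941552911 317.67114066526915 245.68379678463606 [1286.51547228 -383.63251483  854.96427539] [-0.64632084  0.31583173 -0.69463637]
card [(0.79, [405, 185, 28, 33]), (0.15, [213, 301, 44, 36])]
short_card [(0.74, [415, 211, 26, 23])]
rack [(0.56, [406, 218, 59, 52])]
stand [(0.65, [325, 259, 46, 31])]
post [(0.62, [212, 301, 45, 37]), (0.43, [407, 218, 56, 48]), (0.24, [271, 277, 18, 33]), (0.17, [327, 259, 48, 36])]
clip [(0.89, [238, 255, 24, 37]), (0.87, [207, 287, 16, 36]), (0.73, [266, 357, 55, 43]), (0.55, [163, 312, 24, 30])]
side 55.5636370172156 317.25277820404926 236.54860098638966 [366.90941446 538.13464874 594.9777996 ] [ 0.29980833 -0.72202473 -0.62353448]
card [(0.61, [330, 415, 33, 76]), (0.44, [336, 287, 69, 60])]
short_card [(0.93, [277, 391, 37, 60])]
rack [(0.84, [302, 425, 129, 109]), (0.28, [326, 414, 39, 78])]
stand [(0.72, [336, 287, 66, 61])]
post [(0.81, [382, 212, 38, 28])]
clip [(0.8, [386, 171, 14, 37]), (0.78, [387, 193, 23, 36]), (0.7, [406, 225, 19, 42]), (0.21, [337, 288, 66, 62])]
```

View pics/scene0.png

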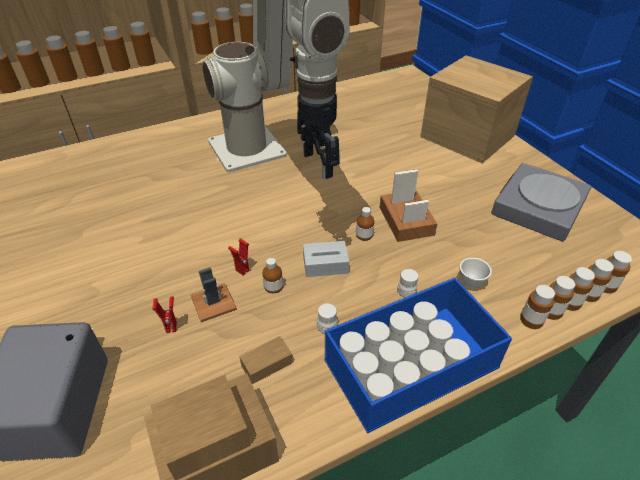

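View pics/side0.png

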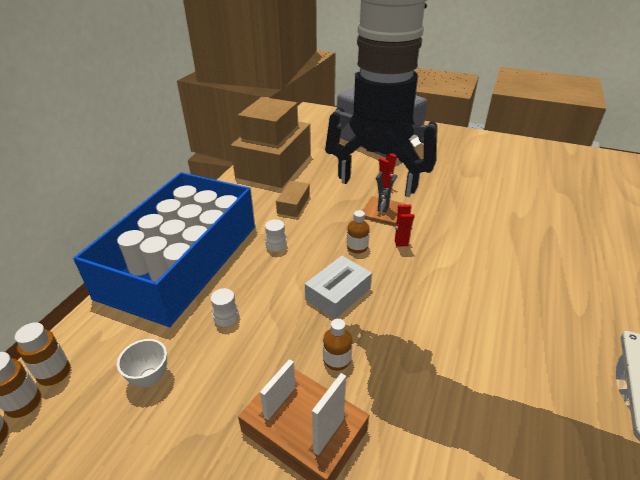

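The scene picture shows:
- the rack with the tall card at (405,185) and the short card at (415,211)
- the stand at (325,259)
- the dark clip on its post at (208,287), with red look-alikes at (240,256) and (165,312)

The side picture shows:
- the tall card at (330,415)
- the stand at (337,287)
- the clip at (386,193), partly lined up with a red one

Next I'll fit the box poses.

```bash
cat >> h.py <<'E'
from scipy.optimize import minimize
def box(p,dims,z0=0,off=(0,0)):
    x,y,a=p; ca,sa=np.cos(a),np.sin(a); out=[]
    for i in(-.5,.5):
        for j in(-.5,.5):
            for k in(0,1):
                X,Y=off[0]+i*dims[0],off[1]+j*dims[1]; out.append([x+ca*X-sa*Y,y+sa*X+ca*Y,z0+k*dims[2]])
    return out
def hullof(mask):
    cs,_=cv2.findContours(mask.astype(np.uint8),cv2.RETR_EXTERNAL,cv2.CHAIN_APPROX_NONE)
    return cv2.convexHull(max(cs,key=cv2.contourArea)).reshape(-1,2).astype(np.float32)
def iou(A,B):
    B=cv2.convexHull(np.float32(B)).reshape(-1,2); i=cv2.intersectConvexConvex(A,B)[0]; return i/(cv2.contourArea(A)+cv2.contourArea(B)-i)
def fit(obs,dims,p0,z0=0):
    cost=lambda p:-sum(iou(H,[proj(c,q) for q in box(p,dims,z0)]) for c,H in obs)
    best=None
    for a in np.arange(p0[2],p0[2]+3.1,.4):
        s=minimize(cost,[p0[0],p0[1],a],method="Nelder-Mead",options=dict(initial_simplex=[[p0[0],p0[1],a],[p0[0]+20,p0[1],a],[p0[0],p0[1]+20,a],[p0[0],p0[1],a+.3]],xatol=.01,fatol=1e-5,maxiter=400))
        if best is None or s.fun<best.fun: best=s
    return best.x,-best.fun/len(obs)
E
python3 - <<'E'
from h import *
cs={n:r.capture(n) for n in("scene","side")}
def near(n,l,u,v):
    b=[d for d in r.silhouettes(n,l) if abs(d["extent"][0]-u)<12 and abs(d["extent"][1]-v)<12]
    return b[0]["pixels"] if b else None
for l,dims,z0,a,b in [("stand",(70,100,40),0,(325,259),(336,287)),("rack",(140,100,40),0,(406,218),(302,425)),("card",(8,60,88),40,(405,185),(330,415)),("short_card",(8,60,53),40,(415,211),(277,391)),("post",(80,80,10),0,(212,301),(382,212))]:
    ms={"scene":near("scene",l,*a),"side":near("side",l,*b)}
    p0=atz(cs["scene"],*a,z0+dims[2]/2)
    for use in (("scene","side"),("scene",),("side",)):
        obs=[(cs[n],hullof(ms[n])) for n in use if ms[n] is not None]
        if obs: print(l,use,*(np.round(q,3) for q in fit(obs,dims,[p0[0],p0[1],0],z0)))
for u,v,n in [(207,287,"scene"),(387,193,"side")]: print("clip",n,atz(cs[n],u,v,50))
for l in("amber1","jar1","carton","mortar"):
  for d in r.silhouettes("scene",l): print(l,round(d["confidence"],2),atz(cs["scene"],*d["extent"][:2],30).round())
E
```

```text
stand ('scene', 'side') [555.363  -7.123   2.775] 0.976
stand ('scene',) [555.363  -7.123   2.775] 0.976
rack ('scene', 'side') [508.569 249.469   2.927] 0.88
rack ('scene',) [508.413 252.348   2.895] 0.838
rack ('side',) [508.532 248.962   2.922] 0.94
card ('scene', 'side') [472.003 258.778   2.902] 0.955
card ('scene',) [472.003 258.778   2.902] 0.955
short_card ('scene', 'side') [546.986 242.477   2.942] 0.892
short_card ('scene',) [550.043 242.731   2.955] 0.918
short_card ('side',) [546.658 241.61    2.95 ] 0.941
post ('scene', 'side') [ 550.131 -282.279    1.569] 0.87
post ('scene',) [ 550.08  -282.151    1.568] 0.966
post ('side',) [ 555.654 -286.848    3.243] 0.839
clip scene [ 545.51786032 -286.33813573   50.        ]
clip side [ 545.69876634 -290.09667949   50.        ]
amber1 0.89 [ 562. -143.   30.]
amber1 0.56 [493. 135.  30.]
jar1 0.64 [717. 113.  30.]
jar1 0.59 [727. -88.  30.]
carton 0.78 [ 758. -238.   30.]
mortar 0.65 [756. 268.  30.]
```

The independent fits agree: the card sits at rack −40 mm with yaw −0.22. I'll move above the card.

Call:
play_rows(increments=[[0.052,-0.0055,0,0,0],[0.052,-0.0055,0,0,0],[0.052,-0.0055,0,0,0],[0.052,-0.0055,0,0,0],[0.05,-0.0055,0,0,0],[0,0,0,0.11,0],[0,0,0,0.11,0],[0,0,0,0,0]])

```text
time: 2.5
position: [473.2, 266.5, 230.8]
ee_rot: [3.14, -0.001, 1.343]
wrist_force: [0.5, -0.0, 0.5]
opening: 0.998
```

```bash
cat >> h.py <<'E'
from scipy.spatial.transform import Rotation as Ro
def wcam(c,s):
    "returns projector world->wrist pixel"
    T=np.eye(4);T[:3,:3]=Ro.from_euler("xyz",s["ee_rot"]).as_matrix();T[:3,3]=s["position"]
    M=np.linalg.inv(T@np.array(c["hand_eye"])); f=f_of(c)
    def pr(X):
        p=M[:3,:3]@np.array(X,float)+M[:3,3]; th=np.arctan2(np.hypot(p[0],p[1]),p[2]); k=f*th/np.hypot(p[0],p[1]); return np.array([c["cx"]+k*p[0],c["cy"]+k*p[1]])
    return pr
def look(name,draw,lab=None):
    s=r.get_state(); c=r.capture("wrist"); pr=wcam(c,s); im=c["pixels"][:,:,::-1].copy()
    for pts,col in draw:
        for X in pts: u=pr(X); cv2.circle(im,(int(round(u[0])),int(round(u[1]))),2,col,-1)
    cv2.imwrite("pics/"+name+".png",im); return s,c,pr
E
python3 - <<'E'
from h import *
s,c,pr=look("w1",[(box((508.5,249.5,-.216),(140,100,40)),(255,0,0)),(box((470.5,258.3,-.22),(8,60,0),128),(0,255,0))])
print(s["time"],s["position"],s["ee_rot"],s["opening"],c["fovy"],np.array(c["hand_eye"]).round(3))
for l in("card","short_card","rack"): print(l,[(round(d["confidence"],2),[int(x) for x in d["extent"]]) for d in r.silhouettes("wrist",l)])
E
```

```text
2.5 [473.19758618 266.46677165 230.80308665] [ 3.13960064e+00 -6.03126376e-04  1.34329236e+00] 0.9982017901735314 65.70646984690485 [[-1.0000e-03 -9.4700e-01 -3.2200e-01  8.2721e+01]
 [ 1.0000e+00 -0.0000e+00 -1.0000e-03  3.1000e-02]
 [ 1.0000e-03 -3.2200e-01  9.4700e-01 -1.4177e+02]
 [ 0.0000e+00  0.0000e+00  0.0000e+00  1.0000e+00]]
card [(0.71, [316, 239, 10, 101])]
short_card [(0.77, [408, 228, 30, 79])]
rack [(0.81, [361, 213, 155, 114])]
```

View pics/w1.png

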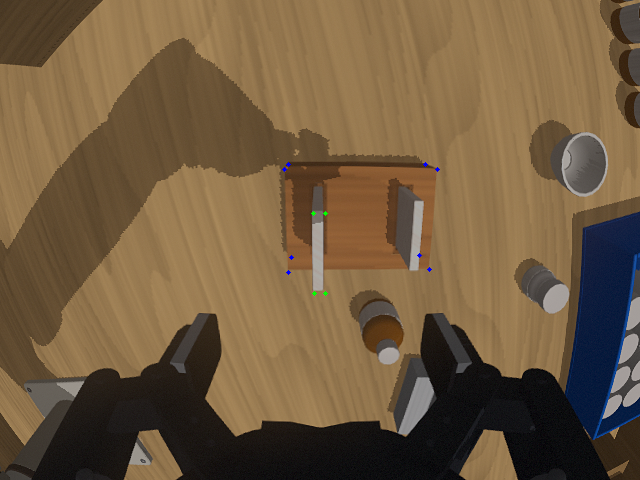

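The wrist overlay matches the rack corners and card top (about 319, 213–292) to 1–2 px. I'll descend and grip.

Call:
play_rows(increments=[[-0.0086,-0.0008,0.03,-0.007,0],[0,0,0.04,0,0],[0,0,0.04,0,0],[0,0,0.032,0,0],[0,0,0,0,0]])

```text
time: 3.32
position: [473.3, 256.4, 87.3]
ee_rot: [3.135, -0.004, 1.35]
wrist_force: [0.5, -0.6, -0.1]
opening: 1.001
```

```bash
python3 - <<'E'
from h import *
s,c,pr=look("w2",[(box((470.5,258.3,-.22),(8,60,0),128),(0,255,0))])
print(s["position"],s["ee_rot"],s["wrist_force"])
for l in("card",):
  for d in r.silhouettes("wrist",l): print(d["confidence"],d["extent"])
print([pr(q).round(1) for q in box((470.5,258.3,-.22),(8,60,0),128)[::2]])
E
```

```text
[473.3115791  256.38420837  87.28806443] [ 3.13545469 -0.00394649  1.34995808] [ 0.53441593 -0.56217534 -0.12506788]
0.69 [309.1, 320.6, 24.2, 209.5]
[array([303. , 431.5]), array([297.9, 296. ]), array([323.6, 431.5]), array([324.2, 295.9])]
```

View pics/w2.png

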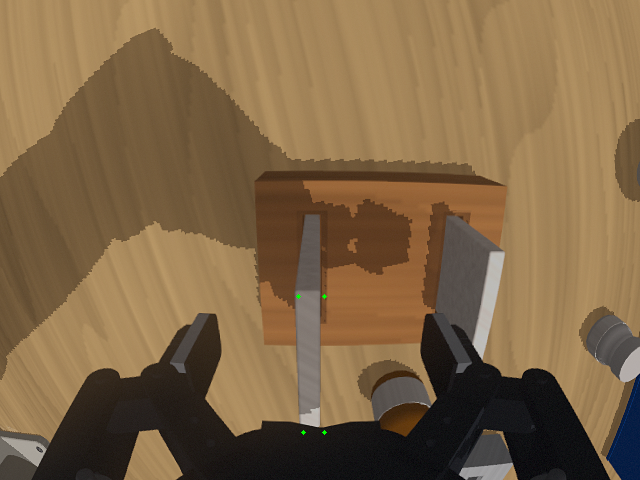

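The card's top edge spans columns 297–321 at row 290. It sits about 4 mm to the −y side of the tool and 4 mm ahead in x, so I'll centre on it, close and lift.

Call:
play_rows(increments=[[0.0037,-0.0039,0.001,0,0],[0,0,0,0,0],[0,0,0,0,1],[0,0,0,0,1],[0,0,0,0,1],[0,0,0,0,1],[0,0,0,0,1],[0,0,0,0,1]])

```text
time: 4.42
position: [471.9, 265.2, 94.4]
ee_rot: [3.132, -0.015, 1.352]
wrist_force: [-0.2, -0.3, 0.5]
opening: 0.086
```

Call:
play_rows(increments=[[0,0,-0.02,0,1],[0,0,-0.03,0,1],[0,0,-0.03,0,1],[0,0,-0.03,0,1],[0,0,0,0,1],[0,0,0,0,1]])

```text
time: 5.18
position: [471.0, 262.9, 204.8]
ee_rot: [3.131, -0.012, 1.351]
wrist_force: [-0.1, -0.4, -0.6]
opening: 0.084
```

```bash
python3 - <<'E'
from h import *
s,c,pr=look("w3",[])
print(s["position"],s["ee_rot"],s["wrist_force"],s["opening"])
for n in("wrist",):
  for d in r.silhouettes(n,"card"): print(n,d["confidence"],d["extent"])
c2=r.capture("scene"); im=np.vstack([c["pixels"][200:480],cv2.resize(c2["pixels"][80:300,240:480],(640,587))[:320]]); cv2.imwrite("pics/w3.png",im[:,:,::-1])
E
```

```text
[471.04776539 262.92343101 204.80036316] [ 3.13130962 -0.01217628  1.35109855] [-0.10841768 -0.37476046 -0.57981732] 0.08382995828312512
wrist 0.86 [321.8, 323.1, 25.1, 209.5]
```

View pics/w3.png

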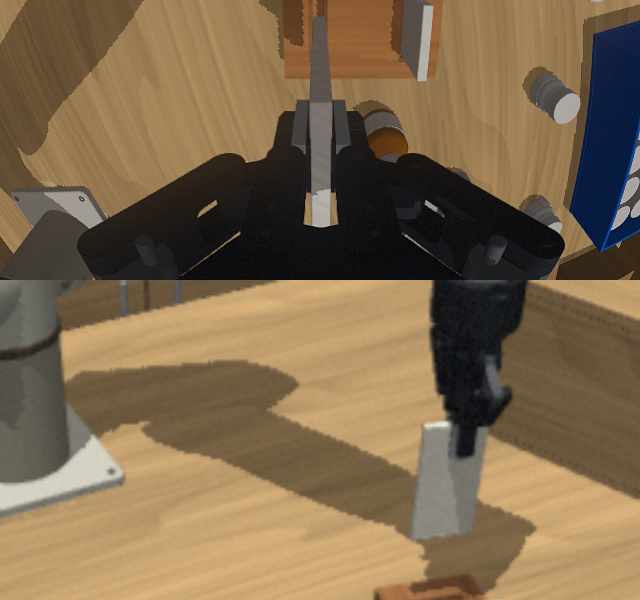

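The card is firmly held. I'll check its offset in the tool from corner positions in the scene view.

```bash
cat >> h.py <<'E'
def card_est(s):
    from scipy.optimize import least_squares
    T=Ro.from_euler("xyz",s["ee_rot"]).as_matrix(); P=s["position"]
    return T,P
E
python3 - <<'E'
from h import *
from scipy.optimize import least_squares
s=r.get_state(); T=Ro.from_euler("xyz",s["ee_rot"]).as_matrix(); P=s["position"]
cs={n:r.capture(n) for n in("scene","side")}
H={}
for n in cs:
    d=[d for d in r.silhouettes(n,"card")]
    print(n,[(round(q["confidence"],2),np.round(q["extent"])) for q in d])
    if d: H[n]=hullof(d[0]["pixels"])
save(cs["side"],"s3")
w=r.capture("wrist"); pr=wcam(w,s); m=r.silhouettes("wrist","card")[0]["pixels"]
ys,xs=np.nonzero(m)
for v in (225,240,280,320,360,400,420):
    q=xs[ys==v]; print(v,q.min(),q.max())
def corners(p):
    a,b,top,tilt=p  # tool x offset, y offset, top z in tool, tilt about tool y
    out=[]
    for i in(-4,4):
        for j in(-30,30):
            for k in(0,120):
                l=np.array([j*np.cos(tilt)-k*np.sin(tilt)+a, b+i, top+k*np.cos(tilt)+j*np.sin(tilt)]); out.append(P+T@l)
    return np.array(out)
C=corners((-4.9,0,-33.6,0))
print("pred scene",[proj(cs["scene"],q).round(1) for q in C]); print("wrist",[pr(q).round(1) for q in C])
def cost(p): return -iou(H["scene"],[proj(cs["scene"],q) for q in corners(p)])
for x0 in ([-4.9,0,-33.6,0],[0,0,-30,0.02]):
    z=minimize(cost,x0,method="Nelder-Mead",options=dict(initial_simplex=[x0]+[np.add(x0,e) for e in np.diag([5,3,5,.05])]))
    print(z.x.round(3),z.fun)
E
```

```text
scene [(0.85, array([409., 155.,  24.,  42.])), (0.67, array([207., 285.,  15.,  37.]))]
side [(0.72, array([330., 373.,  33.,  80.]))]
225 312 325
240 311 328
280 310 331
320 308 333
360 311 331
400 310 331
420 310 330
pred scene [array([397.6, 133.4]), array([393.2, 175.8]), array([421.9, 129.8]), array([415.9, 172.1]), array([398.8, 135.1]), array([394.3, 177.6]), array([423.2, 131.5]), array([417.1, 173.9])]
wrist [array([311.1, 428.9]), array([314.9, 298.4]), array([308.6, 303.4]), array([314.4, 213.5]), array([330.5, 428.9]), array([326.6, 298.4]), array([332.9, 303.4]), array([327.1, 213.5])]
[ 6.2490e+00 -2.3353e+01 -1.5846e+01  1.0000e-02] -0.9303552000196103
[ 6.1980e+00 -2.3236e+01 -1.5933e+01  1.0000e-02] -0.9303547588460105
```

```bash
python3 - <<'E'
from h import *
s=r.get_state(); T=Ro.from_euler("xyz",s["ee_rot"]).as_matrix(); P=s["position"]
c=r.capture("wrist"); pr=wcam(c,s)
g=c["pixels"].mean(2)[:,316:326].mean(1)
print([(v,int(g[v])) for v in range(206,440,3)])
sd=r.capture("side"); H=hullof(r.silhouettes("side","card")[0]["pixels"])
print("side hull",cv2.approxPolyDP(H,2.0,True).reshape(-1,2).tolist())
for a,t in ((-4.9,0),(-8.4,0),(-4.9,.03)):
    C=[P+T@np.array([j-k*t+a,i,-33.6+k]) for i in(-4,4) for j in(-30,30) for k in(0,120)]
    print(a,t,"side",[proj(sd,q).round(0).tolist() for q in C],"wrist far rows",pr(C[2])[1].round(),pr(C[3])[1].round())
E
```

```text
[(206, 66), (209, 67), (212, 71), (215, 66), (218, 82), (221, 83), (224, 82), (227, 82), (230, 84), (233, 83), (236, 84), (239, 84), (242, 82), (245, 84), (248, 84), (251, 84), (254, 84), (257, 84), (260, 82), (263, 83), (266, 86), (269, 84), (272, 82), (275, 81), (278, 84), (281, 82), (284, 83), (287, 82), (290, 83), (293, 83), (296, 84), (299, 81), (302, 96), (305, 113), (308, 116), (311, 115), (314, 114), (317, 114), (320, 116), (323, 117), (326, 116), (329, 115), (332, 114), (335, 114), (338, 112), (341, 112), (344, 112), (347, 114), (350, 114), (353, 111), (356, 112), (359, 115), (362, 113), (365, 111), (368, 112), (371, 115), (374, 117), (377, 116), (380, 113), (383, 113), (386, 116), (389, 115), (392, 171), (395, 164), (398, 174), (401, 171), (404, 170), (407, 173), (410, 174), (413, 172), (416, 171), (419, 171), (422, 171), (425, 174), (428, 13), (431, 17), (434, 16), (437, 17)]
side hull [[325.0, 332.0], [346.0, 350.0], [345.0, 377.0], [317.0, 414.0], [314.0, 412.0], [311.0, 349.0]]
-4.9 0 side [[350.0, 312.0], [344.0, 380.0], [317.0, 351.0], [316.0, 419.0], [343.0, 309.0], [339.0, 377.0], [310.0, 347.0], [310.0, 415.0]] wrist far rows 303.0 213.0
-8.4 0 side [[351.0, 310.0], [346.0, 378.0], [319.0, 349.0], [317.0, 416.0], [345.0, 307.0], [340.0, 375.0], [312.0, 345.0], [312.0, 412.0]] wrist far rows 313.0 219.0
-4.9 0.03 side [[350.0, 312.0], [346.0, 378.0], [317.0, 351.0], [317.0, 416.0], [343.0, 309.0], [340.0, 375.0], [310.0, 347.0], [312.0, 412.0]] wrist far rows 303.0 219.0
```

Card in the tool: tool-x offset about −5 to −6 mm, y about 0, nearly vertical. I'll carry it over the stand.

Call:
play_rows(increments=[[-0.0342,0.0204,0,0,1],[-0.0342,0.0204,0,0,1],[-0.0342,0.0204,0,0,1],[-0.0342,0.0204,0,0,1],[-0.0342,0.0204,0,0,1],[-0.0342,0.0204,0,0,1],[-0.0342,0.0204,0,0,1],[0,0,0,0.147,1],[0,0,0,0,1],[0,0,0,0,1]])

```text
time: 7.02
position: [562.7, -8.9, 204.4]
ee_rot: [3.13, -0.016, 1.206]
wrist_force: [-0.7, 0.2, -0.9]
opening: 0.082
```

```bash
python3 - <<'E'
from h import *
s,c,pr=look("w4",[])
print(s["position"],s["ee_rot"],s["wrist_force"])
side=r.capture("side"); sc=r.capture("scene")
obs=[]
for n,cc in(("scene",sc),("side",side)):
    d=r.silhouettes(n,"stand"); print(n,[(round(q["confidence"],2),np.round(q["extent"])) for q in d])
    if d: 
        H=hullof(d[0]["pixels"]); obs.append((cc,H))
        try: print(fit([(cc,H)],(70,100,40),(555,-7,-.5)))
        except Exception as e: print(e)
look("w4",[(box((555.4,-7.1,-.367),(70,100,40)),(255,0,0)),(box((555.4,-7.1,-.367),(10.5,62.5,0),40),(0,255,0))])
E
```

```text
[562.70151431  -8.94470792 204.36482717] [ 3.13006406 -0.01633735  1.20613588] [-0.71347988  0.19654205 -0.86829033]
scene [(0.66, array([327., 259.,  50.,  35.]))]
(array([ 5.55846072e+02, -7.79111576e+00, -3.77365971e-01]), np.float64(0.9769080495751693))
side [(0.9, array([337., 289.,  68.,  65.]))]
(array([555.06748793, -11.4637874 ,   2.80192197]), np.float64(0.9711523457239334))
```

View pics/w4.png

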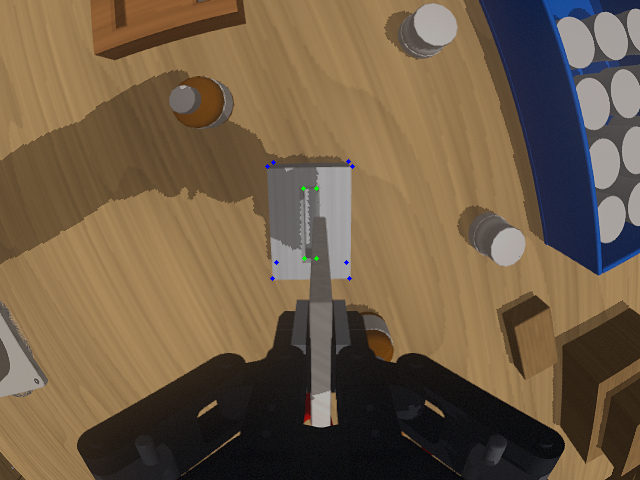

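The picture shows the card's lower end at (319,217), beside the stand slot at about (305–316, 188–258). The overlay agrees with the stand's edges to about 3 px. I'll refine with the wrist view.

```bash
cat >> h.py <<'E'
def fitw(pr,H,dims,p0,z0=0):
    cost=lambda p:-iou(H,[pr(q) for q in box(p,dims,z0)])
    z=minimize(cost,p0,method="Nelder-Mead",options=dict(initial_simplex=[p0]+[np.add(p0,e) for e in np.diag([6,6,.1])],xatol=.01,fatol=1e-5))
    return z.x,-z.fun
E
python3 - <<'E'
from h import *
s=r.get_state(); c=r.capture("wrist"); pr=wcam(c,s)
for d in r.silhouettes("wrist","stand"):
    H=hullof(d["pixels"]); print(d["confidence"],d["extent"]); p,q=fitw(pr,H,(70,100,40),(555.4,-7.5,-.367)); print(p,q)
for d in r.silhouettes("wrist","card"): print(d["confidence"],d["extent"])
g=c["pixels"].mean(2)
print(g[195:215:3,292:324].astype(int))
E
```

```text
0.31 [495.8, 239.3, 56.2, 57.7]
[ 5.554e+02 -7.500e+00 -3.670e-01] 0.0
0.93 [321.2, 322.2, 24.3, 209.9]
[[ 96  98  98  99 102 101 101  96  90  90  90  80 111 147 160 153 124  96
   97  98 100 100 100 108 114 112 119 144 163 164 162 165]
 [ 97  96  99 101 101 101 100  95  88  90  88  90 105 144 161 163 153  96
   98  99  99 100 101 106 111 113 120 144 164 164 163 162]
 [ 98  96  97 100 101 102 100 105 138 135 135 112 114 146 164 148  95  99
   97  98  99 101 100 105 112 113 115 136 165 164 162 163]
 [ 97  98  97  98 100 102 100  99  89 134 137 112 113 145 160 160 150  94
   97  99  98 101  99 104 112 114 116 134 165 165 162 163]
 [ 99  97  98  98 102 102 100 105 145 135 134 114 100 139 161 143  91  96
   97  98  99 100 100 104 111 114 116 132 153 165 163 162]
 [ 96  98  98 100 100 101  99 100 108 134 136 126 104 140 161 159 140  96
   98  98  99  99 100 106 111 114 117 134 166 165 162 163]
 [ 99  98  98  97 101 102  99 105 153 134 135 125 104 140 160 161 149  97
   97  96 100 100 102 102 110 113 117 134 165 164 162 163]]
```

Call:
play_rows(increments=[[0.0048,-0.007,0,0,1],[-0.0005,-0.0004,0.03,0,1],[-0.0005,-0.0004,0.035,0,1],[0,0,0,0,1]])

```text
time: 7.98
position: [557.5, 0.0, 139.2]
ee_rot: [3.128, -0.018, 1.206]
wrist_force: [-0.9, 0.6, 0.4]
opening: 0.083
```

```bash
cat >> h.py <<'E'
def foot(s,lc=(-7.5,-1.3,86.4)):
    return s["position"]+Ro.from_euler("xyz",s["ee_rot"]).as_matrix()@np.array(lc)
E
python3 - <<'E'
from h import *
s=r.get_state(); print(s["position"],s["ee_rot"],"foot",foot(s),s["wrist_force"])
y=s["ee_rot"][2]; d=np.array([555.4,-7.5])-foot(s)[:2]; print("need dx,dy",d@[np.cos(y),np.sin(y)],d@[np.sin(y),-np.cos(y)])
c=r.capture("wrist"); pr=wcam(c,s)
B=box((555.4,-7.5,-.367),(10.5,62.5,0),40)+box((555.4,-7.5,-.367),(70,100,0),40)
im=c["pixels"][:,:,::-1].copy()
im=cv2.resize(im[120:420,200:460],None,fx=2.3,fy=2.0*1.0)
F=[foot(s,(-7.5+j,-1.3+i,86.4+0.022*j)) for i in(-4,4) for j in(-30,30)]
for q,col in [(b,(0,255,0)) for b in B]+[(f,(0,0,255)) for f in F]:
    u=pr(q); cv2.circle(im,(int((u[0]-200)*2.3),int((u[1]-120)*2)),3,col,-1)
cv2.imwrite("pics/w5.png",im)
E
```

```text
[5.57505764e+02 4.44214101e-03 1.39167698e+02] [ 3.12836129 -0.0176907   1.20586699] foot [555.22866911  -5.51673513  52.63890843] [-0.94138788  0.61759437  0.44860837]
need dx,dy -1.791519727006435 0.8678426548183352
```

View pics/w5.png

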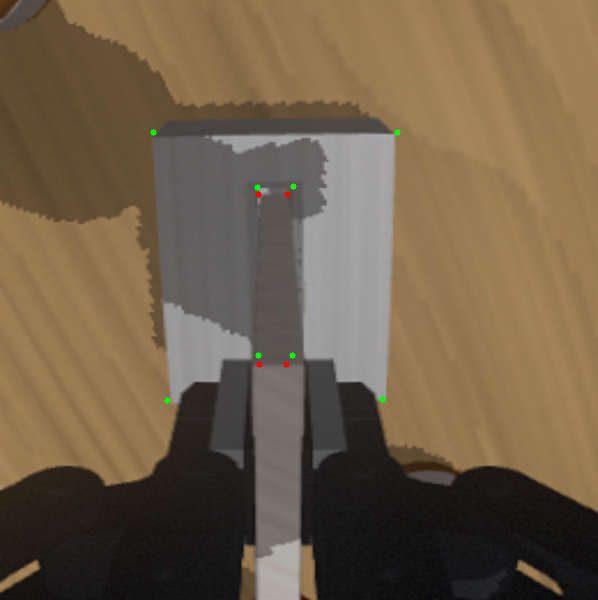

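The picture shows the card's foot (red) almost over the slot (green). It needs about −1.9 mm in x and +0.7 mm in y. I'll correct and lower in steps.

Call:
play_rows(increments=[[-0.0019,0.0006,0,0,1],[0,0,0,0,1],[-0.0002,-0.0002,0.01,0,1]])

```text
time: 8.4
position: [562.3, -2.0, 135.9]
ee_rot: [3.116, -0.022, 1.206]
wrist_force: [-0.5, -0.2, -0.7]
opening: 0.087
```

```bash
cat > ck.py <<'E'
from h import *
s=r.get_state(); print(s["time"],s["position"],s["ee_rot"],"foot",foot(s),s["wrist_force"],s["torque"])
y=s["ee_rot"][2]; d=np.array([555.4,-7.5])-foot(s)[:2]; print("need dx,dy",d@[np.cos(y),np.sin(y)],d@[np.sin(y),-np.cos(y)])
E
python3 ck.py
```

```text
8.4 [562.32756891  -1.95794415 135.87918488] [ 3.11613043 -0.02234135  1.20627706] foot [561.18359576  -7.48088349  49.32811056] [-0.45212116 -0.18719568 -0.66286408] [-0.04822826  0.07920016  0.00419344]
need dx,dy -2.079713441836752 -5.396771007924923
```

Call:
play_rows(increments=[[0,0,0,0,1],[0,0,0,0,1]])

```text
time: 8.65
position: [561.8, -2.0, 135.3]
ee_rot: [3.117, -0.022, 1.206]
wrist_force: [0.1, -0.0, -1.0]
opening: 0.087
```

```bash
python3 ck.py; python3 -c "
from h import *
for i in range(4):
    r.capture('side'); s=r.get_state(); print(s['position'],s['ee_rot'],s['joints'].round(4))"
```

```text
8.65 [561.82943119  -2.02071321 135.25614921] [ 3.11723586 -0.02193546  1.2060814 ] foot [560.58262126  -7.54215962  48.70639997] [ 0.08011848 -0.01339245 -0.98625485] [-0.05657381  0.01600392 -0.01524449]
need dx,dy -1.809166256826662 -4.856774440338794
[561.638419    -2.05477478 135.07839763] [ 3.11769891 -0.02175205  1.20602616] [-0.0102  0.3963 -0.0339  1.1106  0.0121  1.9258]
[561.66727909  -2.04426527 135.12355027] [ 3.11763495 -0.02180847  1.20603086] [-0.0102  0.3963 -0.0339  1.1106  0.0121  1.9258]
[561.6870781   -2.02637764 135.11861279] [ 3.11760711 -0.02183926  1.20606921] [-0.0102  0.3963 -0.0339  1.1105  0.0121  1.9258]
[561.74495816  -2.00711975 135.1582692 ] [ 3.11746551 -0.02184412  1.20614442] [-0.0101  0.3963 -0.0338  1.1105  0.0121  1.9258]
```

```bash
python3 - <<'E'
from h import *
s=r.get_state(); c=r.capture("wrist"); pr=wcam(c,s)
im=cv2.resize(c["pixels"][150:440,220:420,::-1],None,fx=2,fy=2)
B=box((555.4,-7.5,-.367),(10.5,62.5,0),40)+box((555.4,-7.5,-.367),(70,100,0),40)
F=[foot(s,(-7.5+j,-1.3+i,86.4+0.022*j)) for i in(-4,4) for j in(-30,30)]
for q,col in [(b,(0,255,0)) for b in B]+[(f,(0,0,255)) for f in F]:
    u=pr(q); cv2.circle(im,(int((u[0]-220)*2),int((u[1]-150)*2)),2,col,-1)
sd=cv2.resize(r.capture("side")["pixels"][200:345,270:370,::-1],(400,580),interpolation=cv2.INTER_CUBIC)
cv2.imwrite("pics/w6.png",np.hstack([im,sd]))
E
```

```text
(no output)
```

View pics/w6.png

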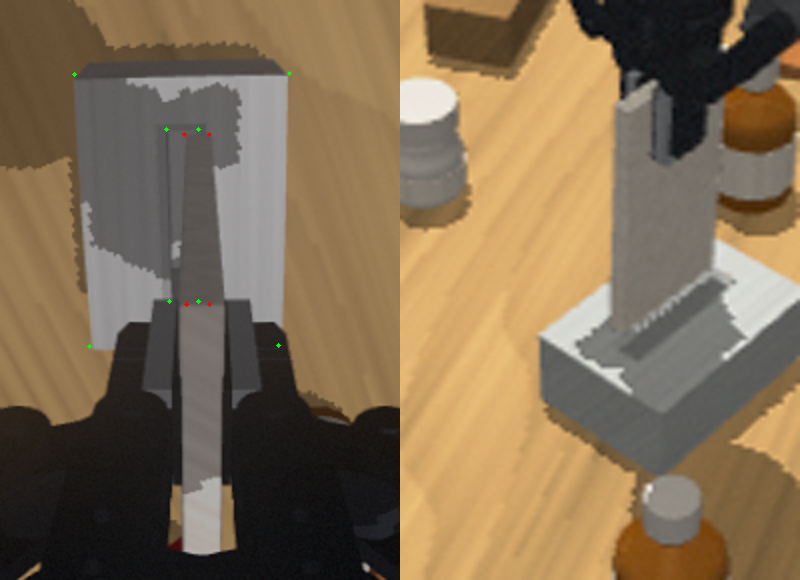

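The card really is displaced about 5 mm along +tool y and still above the stand, with no force on it. I'll correct and watch how the arm responds.

Call:
play_rows(increments=[[-0.0018,-0.0049,0,0,1]])

```text
time: 9.07
position: [556.6, -1.9, 135.0]
ee_rot: [3.117, -0.022, 1.206]
wrist_force: [-0.3, 0.4, -0.8]
opening: 0.082
```

```bash
python3 ck.py
```

```text
9.075 [556.63253617  -1.94471624 134.98912292] [ 3.11718201 -0.02190402  1.20614021] foot [555.38942711  -7.47043809  48.43959329] [-0.33886935  0.4041103  -0.81075171] [-0.00445572  0.01187326 -0.01140713]
need dx,dy -0.023847522257418107 0.020420291646268858
```

Call:
play_rows(increments=[[0,0,0,0,1]])

```text
time: 9.2
position: [556.1, -1.9, 135.0]
ee_rot: [3.118, -0.022, 1.206]
wrist_force: [0.2, -0.2, -1.1]
opening: 0.081
```

```bash
python3 ck.py
```

```text
9.2 [556.07239703  -1.93289692 134.98148754] [ 3.11766172 -0.02180094  1.20608298] foot [554.78706893  -7.45209009  48.43215804] [ 0.23534151 -0.18347415 -1.08013927] [-0.01265531  0.05262447  0.03938472]
need dx,dy 0.17386249168715204 0.5897047495132082
```

Call:
play_rows(increments=[[-0.0002,0.0001,0.006,0,1]])

```text
time: 9.32
position: [556.7, -2.1, 129.4]
ee_rot: [3.116, -0.022, 1.206]
wrist_force: [-1.4, 0.6, 0.1]
opening: 0.084
```

```bash
python3 ck.py
```

```text
9.325 [556.72069483  -2.06771011 129.35068122] [ 3.11627091 -0.02232837  1.20619875] foot [555.56454898  -7.58727821  42.79955358] [-1.38380099  0.63628435  0.07371854] [-0.01923262  0.07720899  0.07602758]
need dx,dy 0.02286740081715364 -0.18485382013777424
```

Call:
play_rows(increments=[[-0.0001,-0.0003,0.006,0,1]])

```text
time: 9.45
position: [556.5, -2.1, 122.9]
ee_rot: [3.116, -0.022, 1.206]
wrist_force: [-0.4, -0.6, -0.2]
opening: 0.083
```

```bash
python3 ck.py
```

```text
9.45 [556.48845997  -2.08723185 122.86534889] [ 3.11635043 -0.02205305  1.20609938] foot [555.31684806  -7.62649509  36.31568749] [-0.42376776 -0.60702353 -0.16915267] [-0.14242457  0.03994912  0.02679712]
need dx,dy 0.14783323284149216 0.03256667483183132
```

Call:
play_rows(increments=[[-0.0001,-0.0001,0.006,0,1],[-0.0001,-0.0001,0.006,0,1]])

```text
time: 9.7
position: [556.3, -2.1, 109.6]
ee_rot: [3.117, -0.022, 1.206]
wrist_force: [1.0, 1.1, -0.7]
opening: 0.086
```

```bash
python3 ck.py
```

```text
9.7 [556.34864852  -2.07294595 109.56960104] [ 3.11707377 -0.02174875  1.20609619] foot [555.10924021  -7.61450542  23.02103094] [ 1.01866129  1.09563686 -0.73815498] [-0.01652577  0.03262311  0.02410368]
need dx,dy 0.21067953525204192 0.2307961824890416
```

Call:
play_rows(increments=[[-0.0001,0,0.006,0,1],[-0.0001,0,0.006,0,1]])

```text
time: 9.95
position: [556.5, -2.1, 96.4]
ee_rot: [3.118, -0.022, 1.206]
wrist_force: [-0.3, -0.2, -1.2]
opening: 0.083
```

```bash
python3 ck.py
```

```text
9.95 [556.5267445   -2.10179877  96.3811742 ] [ 3.11760141 -0.02158333  1.20612229] foot [555.23978436  -7.64049756   9.83311501] [-0.26595595 -0.22229589 -1.15663813] [-0.03789691  0.09230468  0.01749624]
need dx,dy 0.18839852468464535 0.09957214866475551
```

Call:
play_rows(increments=[[0,0,0.003,0,1]])

```text
time: 10.07
position: [557.0, -1.8, 94.4]
ee_rot: [3.117, -0.022, 1.206]
wrist_force: [-5.5, 0.7, 21.8]
opening: 0.088
```

```bash
python3 ck.py
```

```text
10.075 [556.98079369  -1.83180818  94.39019775] [ 3.11684332 -0.02242294  1.20621555] foot [555.78145446  -7.32610283   7.83804982] [-5.52159113  0.66675502 21.82165556] [ 0.01335584  1.77990123 -0.04437194]
need dx,dy -0.29847799361947613 -0.29437835558099756
```

Bottomed out with 22 N at foot z of about 8 mm, which is exactly home. Releasing.

Call:
play_rows(increments=[[0,0,0,0,0],[0,0,0,0,0],[0,0,0,0,0],[0,0,0,0,0],[0,0,-0.01,0,0],[0,0,-0.04,0,0],[0,0,-0.05,0,0],[0,0,-0.05,0,0],[0,0,0,0,0]])

```text
time: 11.2
position: [552.2, -3.7, 250.8]
ee_rot: [3.116, -0.023, 1.206]
wrist_force: [1.5, -1.0, -0.0]
opening: 0.998
```

```bash
python3 - <<'E'
from h import *
s=r.get_state(); print(s["time"],s["position"],s["ee_rot"],s["opening"])
cs={n:r.capture(n) for n in("scene","side")}
obs=[]
for n in cs:
    for d in r.silhouettes(n,"card"):
        print(n,round(d["confidence"],2),np.round(d["extent"]))
    u=proj(cs[n],(555.4,-7.5,84)); 
    b=[d for d in r.silhouettes(n,"card") if np.hypot(*(np.array(d["extent"][:2])-u))<25]
    if b: obs.append((cs[n],hullof(b[0]["pixels"])));print("pred ext",[np.round(proj(cs[n],q)) for q in box((555.4,-7.5,-.367),(8,60,88),40)]); 
if obs: print("card fit",fit(obs,(8,60,88),(555,-7,-.6),40))
# post/clip
for n in cs:
    for l in("clip","post"): print(n,l,[(round(d["confidence"],2),np.round(d["extent"]).astype(int).tolist()) for d in r.silhouettes(n,l)])
for n,u0 in(("scene",(212,301)),("side",(382,212))):
    d=[d for d in r.silhouettes(n,"post") if np.hypot(*(np.array(d["extent"][:2])-u0))<15]
    if d: print(n,fit([(cs[n],hullof(d[0]["pixels"]))],(80,80,10),(550,-282,0)))
a=cv2.resize(cs["scene"]["pixels"][230:340,140:400],None,fx=3,fy=3,interpolation=cv2.INTER_CUBIC)[:300,:780]
b=cv2.resize(cs["side"]["pixels"][150:310,290:450],None,fx=1.87,fy=1.87,interpolation=cv2.INTER_CUBIC)
im=np.zeros((600,780,3),np.uint8); im[:a.shape[0],:a.shape[1]]=a; im[300:300+b.shape[0],:b.shape[1]]=b; cv2.imwrite("pics/c1.png",im[:,:,::-1])
E
```

```text
11.2 [552.15368615  -3.7036063  250.84825207] [ 3.11591299 -0.02280384  1.20627051] 0.997968839150278
scene 0.96 [329. 238.  26.  35.]
pred ext [array([312., 252.]), array([311., 223.]), array([338., 250.]), array([339., 222.]), array([312., 254.]), array([312., 226.]), array([338., 253.]), array([339., 224.])]
side 0.66 [339. 262.  27.  54.]
side 0.54 [143. 364.  53.  48.]
side 0.48 [292. 199.  33.  32.]
pred ext [array([350., 272.]), array([353., 233.]), array([328., 289.]), array([328., 250.]), array([347., 269.]), array([349., 231.]), array([324., 287.]), array([325., 248.])]
card fit (array([555.88831124,  -6.76204474,   2.78914409]), np.float64(0.9238886459016238))
scene clip [(0.92, [166, 313, 23, 33]), (0.71, [209, 286, 20, 38]), (0.62, [239, 255, 20, 37])]
scene post [(0.94, [214, 301, 45, 33]), (0.29, [408, 284, 21, 25])]
side clip [(0.93, [386, 171, 17, 36]), (0.79, [404, 228, 18, 39]), (0.66, [386, 193, 21, 38]), (0.63, [338, 260, 27, 55]), (0.57, [142, 364, 52, 47]), (0.18, [275, 235, 21, 33])]
side post [(0.97, [382, 210, 40, 31])]
scene (array([ 548.85700724, -281.11427891,    1.49650183]), np.float64(0.8979442959883562))
side (array([ 5.51240311e+02, -2.87707970e+02, -1.88823404e-02]), np.float64(0.8731450473789271))
```

View pics/c1.png

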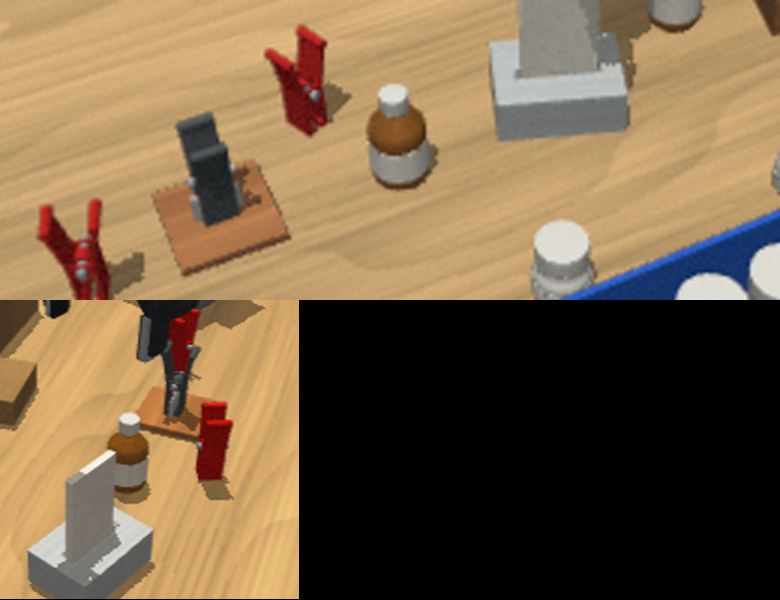

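The card stands upright in the stand. The dark clip at scene (209,286) has its handles spread along world x, and the red look-alikes are at (239,255) and (166,313). Moving over the clip.

Call:
play_rows(increments=[[-0.044,0.0162,0.005,0,0],[-0.044,0.0162,0.008,0,0],[-0.044,0.0162,0.008,0,0],[-0.044,0.0162,0.008,0,0],[-0.044,0.0162,0.008,0,0],[-0.0435,0.0162,0.008,0,0],[0,0,0,-0.18,0],[0,0,0,-0.18,0],[0,0,0,0,0]])

```text
time: 12.92
position: [548.3, -292.8, 192.2]
ee_rot: [3.121, -0.014, 1.577]
wrist_force: [-0.4, 0.7, -0.7]
opening: 1.003
```

```bash
python3 - <<'E'
from h import *
s=r.get_state(); print(s["time"],s["position"],s["ee_rot"],s["opening"])
sc=r.capture("scene"); print("reds",atz(sc,239,265,25),atz(sc,166,322,25))
c=r.capture("wrist"); pr=wcam(c,s)
for l in("clip","post"): print(l,[(round(d["confidence"],2),np.round(d["extent"]).astype(int).tolist()) for d in r.silhouettes("wrist",l)])
for d in r.silhouettes("wrist","post")[:1]: print("post fit",fitw(pr,hullof(d["pixels"]),(80,80,10),(549,-285,0)))
p=(549,-285,0)
look("w7",[(box(p,(80,80,10)),(255,0,0)),(box(p,(40,26,0),90),(0,255,0))])
E
```

```text
12.925 [ 548.27316414 -292.81214376  192.23275178] [ 3.12087399 -0.01370436  1.57698849] 1.0027378185241143
reds [ 490.45269523 -196.97977748   25.        ] [ 577.52401237 -388.33204129   25.        ]
clip [(0.81, [323, 222, 61, 60]), (0.76, [229, 100, 66, 69]), (0.62, [350, 330, 44, 81])]
post [(0.95, [323, 207, 87, 92])]
post fit (array([ 5.50468769e+02, -2.82697584e+02, -1.69543603e-02]), np.float64(0.9843262623468768))
```

View pics/w7.png

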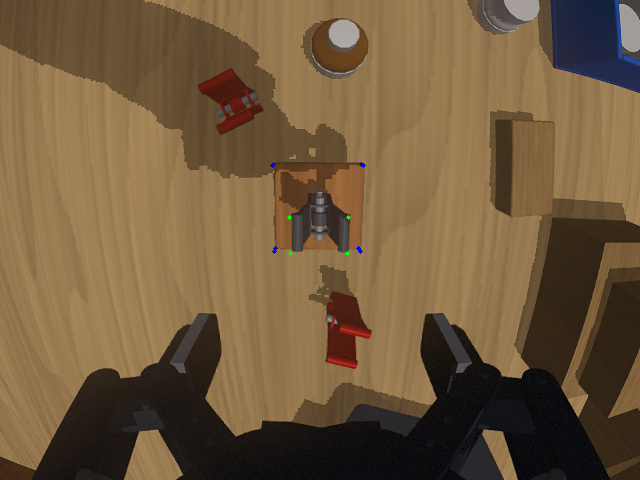

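The clip's bars are at columns 297 and 344, rows 215–253, which gives about (550, −284) with yaw ≈ 0. I'll descend and check the pose.

Call:
play_rows(increments=[[0.0071,-0.0008,0,0,0],[0,0,0.03,0,0],[0,0,0.03,0,0],[0,0,0.03,0,0],[0,0,0,0,0]])

```text
time: 13.85
position: [550.9, -281.1, 102.8]
ee_rot: [3.117, -0.012, 1.579]
wrist_force: [0.8, -0.5, -0.2]
opening: 0.996
```

```bash
python3 - <<'E'
from h import *
s=r.get_state(); print(s["time"],s["position"],s["ee_rot"],s["wrist_force"])
p=(550,-284,0)
s,c,pr=look("w8",[(box(p,(40,26,0),90),(0,255,0))])
print([pr(q).round() for q in box(p,(40,26,0),90)[::2]],[(round(d["confidence"],2),np.round(d["extent"]).astype(int).tolist()) for d in r.silhouettes("wrist","clip")])
E
```

```text
13.85 [ 550.92117557 -281.12438245  102.81514772] [ 3.11678371 -0.01231823  1.57901479] [ 0.82856761 -0.51475598 -0.21929719]
[array([277., 333.]), array([275., 285.]), array([359., 333.]), array([362., 285.])] [(0.83, [188, 114, 106, 100]), (0.82, [319, 285, 86, 101]), (0.64, [356, 392, 60, 78])]
```

View pics/w8.png

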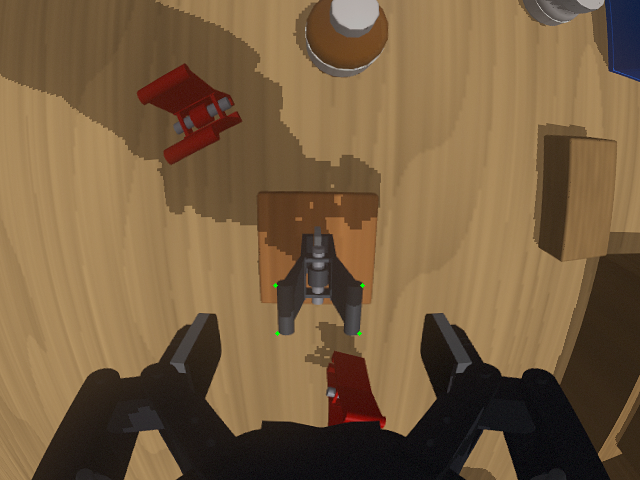

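Prediction and picture agree to 1–2 px. I'll finish the descent and squeeze.

Call:
play_rows(increments=[[-0.0032,-0.0016,0.015,0,0],[0,0,0.0155,0,0],[0,0,0,0,0]])

```text
time: 14.32
position: [554.4, -286.6, 77.0]
ee_rot: [3.106, -0.006, 1.579]
wrist_force: [-0.2, 0.2, 0.5]
opening: 1.0
```

Call:
play_rows(increments=[[0,0,0,0,0.4],[0,0,0,0,0.6],[0,0,0,0,1],[0,0,0,0,1],[0,0,0,0,1]])

```text
time: 14.95
position: [556.4, -288.0, 81.0]
ee_rot: [3.1, -0.003, 1.578]
wrist_force: [0.2, -0.9, -1.4]
opening: 0.146
```

Call:
play_rows(increments=[[0,0,-0.015,0,1],[0,0,-0.03,0,1],[0,0,-0.04,0,1],[0,0,-0.04,0,1],[0,0,0,0,1],[0,0,0,0,1]])

```text
time: 15.7
position: [550.9, -288.0, 212.1]
ee_rot: [3.1, -0.003, 1.579]
wrist_force: [-0.5, 0.2, -0.0]
opening: 0.151
```

```bash
python3 - <<'E'
from h import *
s=r.get_state(); print(s["time"],s["position"],s["ee_rot"],s["wrist_force"],s["opening"])
w=r.capture("wrist")
print([(round(d["confidence"],2),np.round(d["extent"]).astype(int).tolist()) for d in r.silhouettes("wrist","clip")])
im=np.zeros((600,800,3),np.uint8)
cs={n:r.capture(n) for n in("scene","side")}
z=s["position"]
for n,x0 in(("scene",0),("side",400)):
    print(n,[(round(d["confidence"],2),np.round(d["extent"]).astype(int).tolist()) for d in r.silhouettes(n,"clip")])
    u=proj(cs[n],z-[0,0,20]).astype(int); print(n,u)
    a,b=max(u[0]-40,0),max(u[1]-30,0)
    q=cv2.resize(cs[n]["pixels"][b:b+60,a:a+80],(400,300),interpolation=cv2.INTER_CUBIC); im[:300,x0:x0+400]=q
im[300:,:640]=cv2.resize(w["pixels"][200:480,160:480],(640,560))[:300]
cv2.imwrite("pics/c2.png",im[:,:,::-1])
E
```

```text
15.7 [ 550.89142621 -288.00986563  212.0505786 ] [ 3.1000414  -0.00349473  1.57873889] [-0.53613198  0.21394673 -0.01829608] 0.15105903784841793
[(0.81, [306, 293, 74, 119]), (0.63, [227, 108, 59, 61]), (0.47, [343, 294, 13, 16])]
scene [(0.76, [240, 257, 20, 38]), (0.75, [164, 316, 20, 36]), (0.68, [200, 244, 17, 37])]
scene [195 240]
side [(0.96, [393, 138, 24, 44]), (0.95, [387, 173, 18, 43])]
side [390 132]
```

View pics/c2.png

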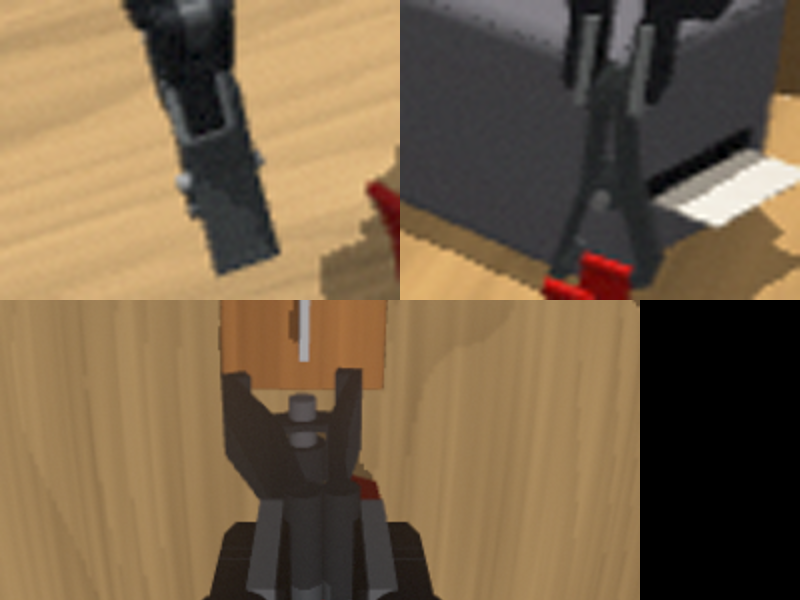

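The clip is off the post and gaping, roughly upright with a slight lean in the pads. I'll fit its pose in the tool frame from the wrist picture.

```bash
cat >> h.py <<'E'
from scipy.optimize import least_squares
def clipfit(s,c,obs):
    # clip frame -> tool: clip x ~ tool y, clip y ~ tool x, clip z ~ -tool z ; params bars mid (bx,by,bz), tilts
    pr=wcam(c,s); T=Ro.from_euler("xyz",s["ee_rot"]).as_matrix(); P=s["position"]
    A=np.array([[0,1,0],[1,0,0],[0,0,-1.]])
    def world(p,X): return P+T@(np.array(p[:3])+Ro.from_rotvec([p[3],p[4],0]).as_matrix()@A@(np.array(X,float)-[0,0,83]))
    pts=[(-20.4,13,4),(20.4,13,4),(0,17,40),(0,13,83)]
    z=least_squares(lambda p:np.concatenate([(pr(world(p,X))-o) for X,o in zip(pts,obs)]+[[p[1]*2]]),[0,0,-10,0,0])
    return z.x,z.fun,lambda X:world(z.x,X)
E
python3 - <<'E'
from h import *
s=r.get_state(); c=r.capture("wrist")
p,res,W=clipfit(s,c,[(271,237),(341,235),(311,250),(321,299)])
print(p.round(3),res.round(1)); o=W((0,0,0)); u=W((0,0,1))-o; y=W((0,1,0))-o; print("origin",o,"up",u.round(3),"y",y.round(3))
pr=wcam(c,s); print("TCP rel",o-s["position"])
for n in("scene","side"):
    cc=r.capture(n); print(n,[proj(cc,W(X)).round() for X in((-20,0,4),(20,0,4),(0,0,83))])
E
```

```text
[ 4.7660e+00 -3.7000e-02 -1.6007e+01  1.0800e-01  2.0000e-03] [-0.2  0.   0.1 -0.3  0.3  0.5 -0.1 -0.2 -0.1]
origin [ 544.31792038 -282.79239152  144.22587492] up [ 0.068 -0.005  0.998] y [-0.008  1.     0.006]
TCP rel [ -6.33559964   5.1266382  -66.79575031]
scene [array([198., 247.]), array([204., 261.]), array([194., 226.])]
side [array([401., 155.]), array([381., 153.]), array([392., 117.])]
```

The fit has sub-pixel residuals: tilt 0.07, clip origin 67 mm below the TCP. I'll carry it above the card.

Call:
play_rows(increments=[[0,0,-0.012,0,1],[0.0457,0.0016,-0.002,0,1],[0.0457,0.0016,0,0,1],[0.0457,0.0016,0,0,1],[0.0457,0.0016,0,0,1],[0.0457,0.0016,0,0,1],[0.0457,0.0016,0,0,1],[0,0,0,0.186,1],[0,0,0,0.186,1],[0,0,0,0,1]])

```text
time: 17.4
position: [561.5, -5.7, 236.2]
ee_rot: [3.094, -0.022, 1.197]
wrist_force: [0.2, -0.3, -1.0]
opening: 0.152
```

```bash
cat > ck2.py <<'E'
from h import *
s=r.get_state(); T=Ro.from_euler("xyz",s["ee_rot"]).as_matrix()
A=np.array([[0,1,0],[1,0,0],[0,0,-1.]]); B=np.array([4.77,0,-16.]); Q=T@Ro.from_rotvec([.108,.002,0]).as_matrix()@A
o=s["position"]+T@B-Q@[0,0,83]
print(s["time"],s["position"],s["ee_rot"],s["wrist_force"],s["opening"],"\norigin",o,"up",Q[:,2].round(3),"card_top in clip",Q.T@(np.array([555.6,-7.2,128])-o))
t=np.array([555.6,-7.2,128])-Q@[0,0,20.]-o; print("tool shift needed",T.T@t, "yaw err",np.arctan2(-Q[0,1],Q[1,1])+.367)
E
python3 ck2.py
```

```text
17.4 [561.48160969  -5.72428601 236.23343399] [ 3.09372542 -0.02244836  1.19727709] [ 0.23093    -0.32839961 -0.98034301] 0.15181736020264536 
origin [558.47296468   2.36683025 169.49292607] up [ 0.047 -0.045  0.998] card_top in clip [  3.29288176 -10.96682202 -41.11358444]
tool shift needed [-10.8444552   -3.31492621  61.13422539] yaw err -0.006531495348984673
```

Call:
play_rows(increments=[[-0.011,0.001,0.01,0,1],[0,0,0,0,1]])

```text
time: 17.65
position: [558.8, -17.5, 225.9]
ee_rot: [3.093, -0.022, 1.201]
wrist_force: [0.2, 0.6, -0.2]
opening: 0.151
```

```bash
python3 ck2.py; python3 - <<'E'
from h import *
s=r.get_state(); c=r.capture("wrist"); pr=wcam(c,s)
print([(round(d["confidence"],2),np.round(d["extent"]).astype(int).tolist()) for d in r.silhouettes("wrist","card")])
C=box((555.6,-7.2,-.367),(8,60,0),128); print([pr(q).round() for q in C[::2]])
im=c["pixels"][:,:,::-1].copy()
for q in C: u=pr(q); cv2.circle(im,(int(u[0]),int(u[1])),1,(0,255,0),-1)
im=cv2.resize(im[170:390,210:430],None,fx=2.6,fy=2.6,interpolation=cv2.INTER_CUBIC)
cv2.imwrite("pics/w9.png",im)
E
```

```text
17.65 [558.84303364 -17.48558225 225.91420059] [ 3.09291917 -0.02213393  1.20100255] [ 0.1791849   0.61760786 -0.17566111] 0.15053440422014275 
origin [555.84698881  -9.44468835 159.16705649] up [ 0.047 -0.044  0.998] card_top in clip [  0.8105218    1.2510102  -31.21318739]
tool shift needed [ 1.35332246 -4.71434011 50.99956912] yaw err -0.002804430363626431
[(0.57, [306, 216, 11, 78]), (0.21, [303, 208, 81, 113])]
[array([299., 277.]), array([297., 193.]), array([310., 277.]), array([309., 193.])]
```

The viewer has reached its limit, so from here I rely on numbers. Descending partway: lips stay about 8 mm above the card.

Call:
play_rows(increments=[[0.0008,-0.0013,0.012,0,1],[0.0003,-0.0013,0.012,0,1]])

```text
time: 18.0
position: [559.7, -15.2, 202.4]
ee_rot: [3.089, -0.024, 1.201]
wrist_force: [-1.1, -0.1, -1.2]
opening: 0.151
```

```bash
python3 ck2.py; cat > ck3.py <<'E'
from h import *
s=r.get_state(); c=r.capture("wrist"); pr=wcam(c,s)
C=box((555.6,-7.2,-.367),(8,60,0),128); print([pr(q).round(1) for q in C[::2]])
for l in("card","clip"):
  for d in r.silhouettes("wrist",l)[:2]:
    print(l,round(d["confidence"],2),np.round(d["extent"]))
    m=d["pixels"]
    for v in range(170,300,10):
        q=np.nonzero(m[v])[0]
        if len(q): 
            sp=np.split(q,np.nonzero(np.diff(q)>1)[0]+1); print(v,[(int(a[0]),int(a[-1])) for a in sp],end="; ")
    print()
E
python3 ck3.py
```

```text
18.0 [559.68516433 -15.15605368 202.39298623] [ 3.08914086 -0.02404172  1.20098194] [-1.10299344 -0.08622515 -1.15993878] 0.15061538250546175 
origin [556.97111115  -7.08724535 135.63714939] up [ 0.042 -0.044  0.998] card_top in clip [-0.81275074 -0.7993642  -7.67588192]
tool shift needed [-0.74420611 -3.79128767 27.4285669 ] yaw err -0.0028174781390123416
[array([298.4, 295.3]), array([296. , 203.7]), array([310.7, 295. ]), array([309.4, 203.4])]
card 0.62 [305. 218.  14.  74.]
190 [(299, 308)]; 200 [(298, 309)]; 210 [(299, 309)]; 220 [(299, 309)]; 230 [(298, 310)]; 240 [(299, 310)]; 250 [(299, 303)]; 
clip 0.83 [306. 295.  72. 120.]
240 [(271, 286), (328, 341)]; 250 [(272, 289), (304, 318), (327, 341)]; 260 [(272, 341)]; 270 [(274, 341)]; 280 [(276, 339)]; 290 [(283, 337)]; 
clip 0.57 [313. 396.  33.  61.]
```

Card top (columns 299–309) lies midway between the jaws' inner faces (286 and 328). Descending the rest.

Call:
play_rows(increments=[[-0.0003,-0.0013,0.009,0,1],[-0.0003,-0.001,0.009,0,1]])

```text
time: 18.4
position: [558.4, -14.5, 183.9]
ee_rot: [3.089, -0.024, 1.202]
wrist_force: [-0.0, 1.2, -1.4]
opening: 0.148
```

```bash
python3 ck2.py; python3 ck3.py
```

```text
18.4 [558.37195114 -14.5468374  183.86591009] [ 3.08921727 -0.02391956  1.20150051] [-0.01678809  1.24023671 -1.36909905] 0.14772678436700984 
origin [555.64600059  -6.48520665 117.10969084] up [ 0.043 -0.044  0.998] card_top in clip [-0.39145805 -0.40074755 10.89945142]
tool shift needed [-0.38262326 -1.37016955  9.00611222] yaw err -0.002299061696264759
[array([300.7, 308.5]), array([298.3, 210.4]), array([314. , 308.2]), array([312.9, 210.1])]
card 0.65 [307. 223.  13.  64.]
190 [(300, 310)]; 200 [(300, 311)]; 210 [(300, 313)]; 220 [(301, 312)]; 230 [(300, 312)]; 240 [(302, 312)]; 250 [(302, 302)]; 
clip 0.55 [307. 294.  74. 119.]
240 [(270, 286), (327, 341)]; 250 [(271, 290), (304, 318), (328, 342)]; 260 [(272, 341)]; 270 [(274, 341)]; 280 [(275, 339)]; 290 [(283, 337)];
```

Call:
play_rows(increments=[[-0.0003,-0.001,0.008,0,1],[0,0,0,0,1],[0,0,0,0,1]])

```text
time: 18.92
position: [557.7, -14.5, 175.6]
ee_rot: [3.089, -0.024, 1.201]
wrist_force: [-0.1, 0.8, -0.4]
opening: 0.149
```

```bash
python3 ck2.py; python3 ck3.py; python3 ck2.py; python3 - <<'E'
from h import *
c=r.capture("scene"); sd=r.capture("side")
for n,cc in(("scene",c),("side",sd)):
    u=proj(cc,(555.6,-7.2,84))
    print(n,"card pred",u.round(),[(round(d["confidence"],2),np.round(d["extent"]).tolist()) for d in r.silhouettes(n,"card")][:2],"clip",[(round(d["confidence"],2),np.round(d["extent"]).tolist()) for d in r.silhouettes(n,"clip")],proj(cc,(555.6,-7.2,150)).round())
E
```

```text
18.925 [557.74644126 -14.49849641 175.62902873] [ 3.08946526 -0.0238038   1.20139058] [-0.13704241  0.75178805 -0.41529785] 0.14915950197324235 
origin [555.0031051   -6.43781285 108.87340729] up [ 0.043 -0.044  0.998] card_top in clip [-2.37927493e-01 -1.62251882e-03  1.91495992e+01]
tool shift needed [ 4.93092836e-05 -3.28206210e-01  8.19801402e-01] yaw err -0.0024094933212025493
[array([301.8, 314.7]), array([299.4, 213.3]), array([315.5, 314.4]), array([314.5, 213.1])]
card 0.78 [309. 218.  15.  56.]
190 [(301, 311)]; 200 [(301, 312)]; 210 [(301, 314)]; 220 [(302, 314)]; 230 [(301, 315)]; 240 [(302, 315)]; 
clip 0.86 [308. 295.  68. 119.]
240 [(272, 286), (328, 341)]; 250 [(272, 289), (304, 317), (328, 341)]; 260 [(272, 340)]; 270 [(273, 340)]; 280 [(276, 339)]; 290 [(284, 336)]; 
clip 0.58 [313. 404.  29.  48.]

19.075 [557.68631365 -14.46750789 175.63711287] [ 3.08960316 -0.02380424  1.20142838] [ 0.08602738  0.21755962 -1.03619952] 0.14877786969872056 
origin [554.93407516  -6.40358762 108.88224879] up [ 0.043 -0.044  0.998] card_top in clip [-1.63491922e-01 -8.86618671e-03  1.91452169e+01]
tool shift needed [-0.00717757 -0.25467747  0.83219599] yaw err -0.0023719677642982107
scene card pred [325. 238.] [(0.6, [328.0, 239.0, 26.0, 34.0])] clip [(0.68, [324.0, 222.0, 13.0, 34.0]), (0.61, [164.0, 313.0, 23.0, 34.0]), (0.57, [241.0, 256.0, 24.0, 35.0])] [325. 216.]
side card pred [338. 260.] [(0.78, [339.0, 263.0, 30.0, 54.0])] clip [(0.79, [341.0, 231.0, 32.0, 52.0]), (0.77, [405.0, 228.0, 20.0, 41.0]), (0.56, [387.0, 172.0, 16.0, 41.0])] [339. 229.]
```

```bash
python3 -c "
from rig import r
print(r.hand_in()); s=r.get_state(); print(s['position'],s['wrist_force'],s['opening'])"
```

```text
the job is handed in; nothing more can be done
None
the job is handed in; nothing more can be done
```

I put the tall card fully home in the stand and let it go. I then took the dark clip from its post by its handles. I handed in at about 19 s, with the clip held wide open over the middle of the card's top edge. `hand_in()` reports no verdict, so I don't know whether the run passed.

**Card:** It bottomed out with 22 N, its foot about 8 mm above the table. A camera fit after release put it within about 1 mm of the slot's centre.

**Clip, last check:**

| Quantity | Measured | Allowed |
|---|---|---|
| card_top up from clip origin | 19 mm | 6 to 36 mm |
| card_top off in clip x | 0.2 mm | 9 mm |
| card_top off in clip y | under 0.1 mm | 15 mm |
| Clip tilt | 0.06 rad | 0.25 rad |
| Clip off the card's line | about 0.002 rad | 0.25 rad |

- **Clearance:** In the wrist view the card (columns 302–315) sits midway between the jaws (286 and 328). The wrist force was about 1 N, so nothing suggested the clip was pressing on the card.
- **Opening:** The jaw angle was inferred, not measured. The finger opening and the spread of the jaws in the picture fit the stop at 0.3 rad.

**What went wrong on the way:** The arm drifted a few millimetres on small moves and finger closings. Once this carried the card about 5 mm sideways just above the slot, so I re-centred it before lowering it.

**Not checked:** The picture viewer had reached its limit of 12, so the final lowering relied on detections and pose numbers only. I also didn't measure the bystanders' positions at the end.

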